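Park the tall desk microphone in its bay

ROBOT

A 7-joint arm with a two-finger parallel gripper is mounted at the origin on the work surface. World frame = base frame: x ahead of the robot, y to its left, z up, the work surface at z = 0. Lengths are in m, angles in rad, forces in N, time in s.
With the tool pointing down it reaches from about 0.425 to 0.875 m from the base axis. Payload 4.7 kg.
Tool frame: the origin (TCP) lies midway between the tips of the shut fingers; the grasp point (between the pads) lies 19 mm behind it; z points along the fingers, y is the direction in which the jaws open and shut (so a half turn about z gives the same grasp; the last joint's range is limited). The gripper opens to 87 mm and grips with 3 to 60 N. Pads are 19 mm wide; open, the fingers measure 117 mm over their backs; the gripper's body (75 mm by 190 mm) begins 51 mm behind the grasp point.
Start: joints at [-1.321, 0.321, -0.07, 1.45, 0.023, 1.371, -0.057], TCP at [0.152, 0.632, 0.223] pointing down, gripper open.
Joint ranges: [-2.86, 2.86], [-0.3, 2.09], [-1.38, 1.24], [0.06, 2.45], [-1.56, 4.7], [0.09, 2.05], [-2.69, 2.69]. Speed limits (rad/s): [2.57, 2.57, 3.14, 3.14, 3.14, 3.14, 3.14].

INTERFACE

Orientations are given as a rotation vector (axis times angle).
In Python, from bench import monitor, eyes, order gives the robot as it stands. The module is installed in compiled form; this text tells all that it offers.
- The arm moves only by the shell command python3 -m pendant 'ROWS' [FORCE]. ROWS is JSON, a list of rows, each a list of 3 entries, a list of its own where there are three numbers: the turn, a rotation vector about the tool's x, y, z in degrees, then the shift along the tool's x, y, z in m, then the gripper command: -1 is fully open, 1 is shut, values between are in proportion. In form: [[[rx, ry, rz], [tx, ty, tz], hand], ...]. A call has 1 to 8 rows; each row shifts and turns the commanded pose from where the row before left it, along the tool's axes as they then stand; what a row does not reach is not made up. A row lasts 1/8 s, in which the tool goes at most 62.5 mm and 10.7 degrees, less where a joint would pass 70% of its speed; a pose out of reach is approached as far as the arm can. A call is refused whole if a number of a shift passes 0.0625 or a number of a turn 10.7, either way. A call with a gripper value outside its range is refused whole. The fingers move at their own pace and stop on an object; FORCE is the grip in N (left out, the last holds). Time passes only in rows, so rows that do not move let the fingers close. It gives the time, the measured TCP pose, the force and the opening at its end, in the units of the state.
- monitor.get_state(): the state, without advancing time (a new reading comes with each control period).
- eyes.get_image(name): name is "side" or "top" or "wrist"; returns a dict with "color" (420x560x3 uint8, red, green, blue), "range_z" (420x560 float32, m along the optical axis (not along the pixel's ray), 0 where there is no reading), "fx", "fy", "cx", "cy" (pixels), "k1" (the pictures are not rectified: a ray, as slopes to the right and down, at radius r is drawn at 1 + k1 r^2 times it, then the intrinsics apply), "world_to_cam" (4x4, takes a point from world to camera coordinates). Camera axes: x right, y up, looking along -z (the intrinsics and any distortion apply to the point x, -y, -z); pixel columns grow to the right and rows downward; lengths in m; the calibration is good to about 2 mm. A picture is of the moment at which its call begins.
- order.close_job(): hands the job in, once; it reports no verdict.
The state is a dict: "time": time; "joint_positions": joint angles; "qd": joint speeds; "joint_torque": joint torques, N m; "position": TCP position; "tool_rot": TCP orientation; "ft_force": force on the tool from outside, world axes, zero at the start; "torque": the same for the moment, N m; "grip_width": opening from 0.0 (shut) to 1.0 (fully open).
Only numpy, scipy, OpenCV 4.12 (cv2) and the standard library are available. Lean on these libraries where they do the work, as an engineer would, in place of code of your own. Each camera call takes 0.05 s, during which the arm holds its last target.

TASK

Clear the desk by pushing the tall desk microphone, low on its heavy round foot, along the desk top into the open bay of the wooden organiser until it is fully home against the back of the bay. Keep it upright and on the desk the whole time: do not pick it up, and do not touch its thin stem or its head. Leave the can, the mug and the mouse as they stand.

Things in the scene. Friction and masses are not known exactly. Their poses are not given: they have to be found in the camera images.
- mic: the loose desk microphone, 260 mm tall, about 0.45 kg, upright. Its dark steel foot is round, 76 mm in diameter with a straight side up to 28 mm, then tapers to 24 mm diameter at 42 mm height. Pushed higher than about 45 mm it may tip; pushed below 25 mm it slides. Origin: centre of the foot's underside; z up along the stem
- mic_stem: the part of the microphone above its foot, fixed to it and not to be touched: a steel stem 12 mm in diameter from 42 mm to about 187 mm above the desk, then a head 32 mm in diameter up to 260 mm. Origin: on the axis at the top of the foot, 42 mm above the foot's underside
- organiser: the light wooden organiser, fixed to the desk. Its bay has no floor (the desk top runs in), opens towards its -x and is 92 mm wide between two rails 12 mm thick, 30 mm high, from x = -22 mm to the back wall. That wall's face is at x = +38 mm, 40 mm high, 220 mm long; a tray 55 mm high behind it reaches x = +148 mm. Origin: on the desk, mid-bay; x points into the bay, y across, z up
- bay_seat (a point): the organiser's origin: the point on the desk in the middle of the bay where the centre of the microphone's foot stands when fully home, its foot touching the back wall and sticking out 16 mm past the rails' front ends
- can: bystander: a plain aluminium drinks can, 66 mm in diameter, 122 mm tall, standing beside the organiser. Origin: centre of its underside
- mug: bystander: a white ceramic mug, 80 mm in diameter, 92 mm tall, handle at its +y, standing beside the organiser. Origin: centre of its underside
- mouse: bystander: a grey computer mouse, 105 mm long (its x) by 62 mm wide by 34 mm high, lying on the desk on the robot's side of the organiser and to the robot's right. Origin: centre of its underside

How it is judged:
By the outcome, as a careful person would: the job done as asked, in the order asked, and still so for the second after the job is handed in, with the robot touching nothing.
It also fails if it takes over 64 s, if anything falls off the work surface, if the arm or the gripper's body presses on something with over 40 N, if the wrist force passes 120 N, or if a joint passes its speed limit or range.

## Working session

There is one attempt and no reset: what is moved stays moved. The work goes in short steps, Python scripts to look and compute and a shell command to move; the robot and the scene stay as the last step left them, time stands still between calls to the robot, and variables do not carry over. Pictures are saved under pics/ and viewed, and the job is handed in when it is done.

```bash
mkdir -p pics
cat > h.py <<'E'
import numpy as np,cv2
from bench import monitor,eyes,order
def grab(n,fn=None):
    im=eyes.get_image(n)
    if fn: cv2.imwrite('pics/'+fn,im['color'][:,:,::-1])
    np.savez('/tmp/%s.npz'%n,**im)
    return im
def cloud(im):
    # world points HxWx3
    d=im['range_z'];h,w=d.shape
    u,v=np.meshgrid(np.arange(w),np.arange(h))
    K=np.array([[im['fx'],0,im['cx']],[0,im['fy'],im['cy']],[0,0,1.]])
    p=cv2.undistortPoints(np.stack([u,v],-1).reshape(-1,1,2).astype(float),K,np.array([im['k1'],0,0,0,0.])).reshape(h,w,2)
    c=np.stack([p[...,0]*d,-p[...,1]*d,-d],-1)
    T=np.linalg.inv(im['world_to_cam'])
    P=c@T[:3,:3].T+T[:3,3]
    P[d<=0]=np.nan
    return P
E
python3 - <<'E'
from h import *
for n in ['side','top','wrist']:
    im=grab(n,n+'1.png'); print(n,im['k1'],np.linalg.inv(im['world_to_cam'])[:3].round(3).tolist())
s=monitor.get_state(); print(s)
E
```

```text
side -0.17658984020055912 [[0.975, 0.119, -0.188, 0.389], [-0.222, 0.572, -0.79, -0.926], [0.014, 0.812, 0.584, 0.709]]
top -0.14864938202291267 [[0.017, 0.988, -0.154, 0.483], [-1.0, 0.019, 0.014, -0.008], [0.016, 0.154, 0.988, 0.949]]
wrist 0.008766129776158066 [[0.234, -0.941, -0.247, 0.085], [0.972, 0.226, 0.06, 0.648], [-0.001, -0.254, 0.967, 0.383]]
{'time': 0.15, 'joint_positions': array([-1.32089808,  0.32166664, -0.07010655,  1.45144073,  0.02262849,
        1.37079207, -0.05687884]), 'qd': array([ 0.00143236, -0.00113792, -0.00013223, -0.00259274, -0.0002817 ,
        0.0009309 ,  0.0014596 ]), 'joint_torque': array([ 2.84722446e-04, -4.91794109e+01, -4.04271679e-01, -3.12879181e+01,
       -6.38475129e-02,  4.04330122e-02,  1.25334636e-04]), 'position': array([0.15179252, 0.63157725, 0.22168083]), 'tool_rot': array([-3.69411455e-01, -3.11972670e+00,  2.38486340e-03]), 'ft_force': array([ 0.26041291, -0.53809897, -1.004377  ]), 'torque': array([-0.06824749,  0.02399572, -0.06155301]), 'grip_width': 0.999318426680947}
```

View pics/top1.png

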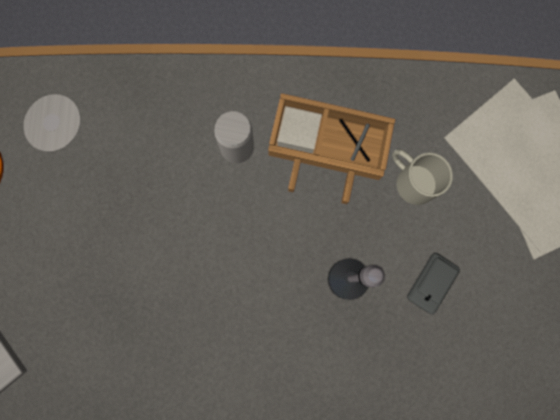

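View pics/side1.png

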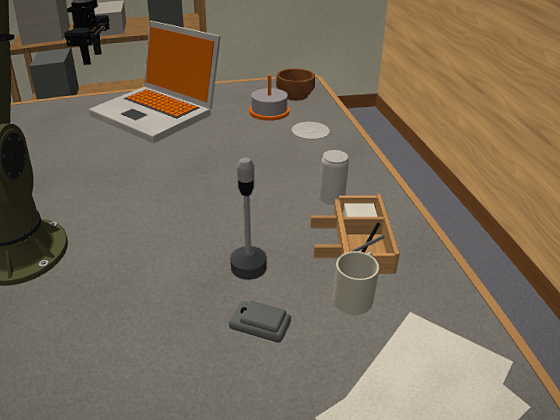

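The top view shows the mic foot at about (349,279) and its head at (372,275). The rail front ends are at (293,188) and (347,200), the organiser tray spans (270–393, 97–173), and the can is at (235,140), the mug at (425,178) and the mouse at (433,284). Next I'll measure these from the depth images.

```bash
cat > m.py <<'E'
from h import *
from scipy.optimize import least_squares
def circ(p,r=None):
    c0=p.mean(0)
    if r: f=lambda q:np.hypot(*(p-q[:2]).T)-r
    else: f=lambda q:np.hypot(*(p-q[:2]).T)-q[2]
    s=least_squares(f,list(c0)+([] if r else [.03]),loss='soft_l1',f_scale=.001); return s.x.round(4),np.abs(s.fun).mean().round(4)
E
python3 - <<'E'
from m import *
for n in ['top','side']:
    im=dict(np.load('/tmp/%s.npz'%n)); P=cloud(im); q=P.reshape(-1,3); q=q[np.isfinite(q[:,0])]
    ws=q[(q[:,0]>.3)&(q[:,0]<.8)&(abs(q[:,1])<.4)]
    print(n,'desk z',np.median(ws[abs(ws[:,2])<.02][:,2]))
    P=P.reshape(-1,3)
    z=P[:,2]; ok=np.isfinite(z)&(P[:,0]>.3)&(P[:,0]<.85)&(abs(P[:,1])<.4)&(z>.008)
    # occupancy map
    H=np.zeros((550,800),np.float32)
    for x,y,zz in P[ok]: 
        i=int((.85-x)*1000);j=int((.4-y)*1000); H[max(i-1,0):i+2,max(j-1,0):j+2]=np.maximum(H[max(i-1,0):i+2,max(j-1,0):j+2],zz)
    cv2.imwrite('pics/occ_%s.png'%n,cv2.applyColorMap(np.clip(H*1000*1.6,0,255).astype(np.uint8),cv2.COLORMAP_JET))
E
```

```text
top desk z 0.00045523935972358043
side desk z -0.00046597506231882413
```

View pics/occ_top.png

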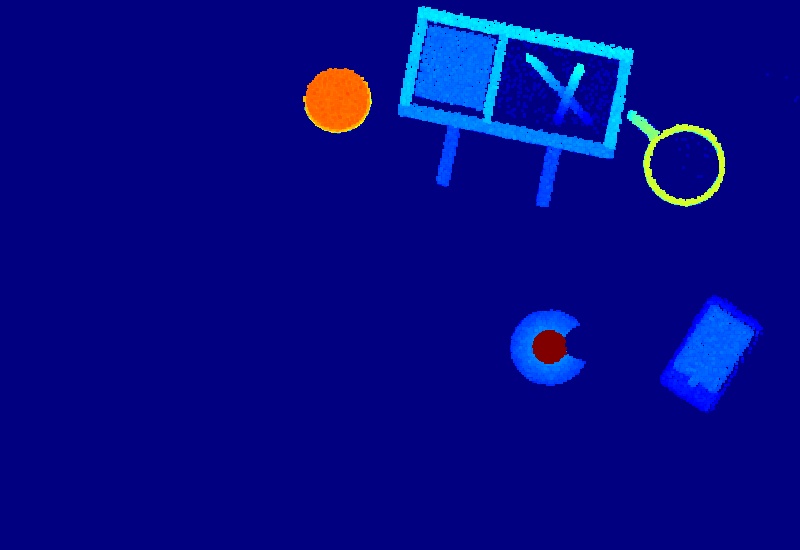

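View pics/occ_side.png

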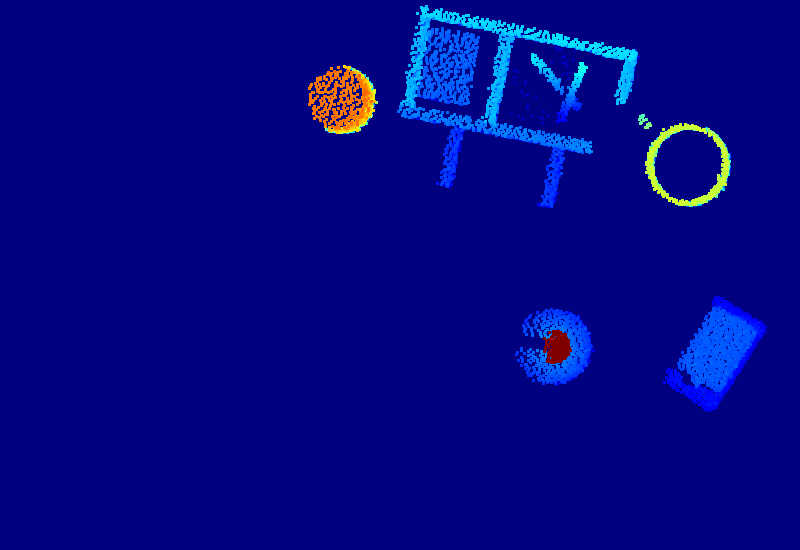

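Occupancy maps (1 mm/px): the mic foot is centred at about (549,347) in the top map and (553,347) in the side map. The rail ends are at (443,185)/(543,206) and (447,186)/(547,206). The views agree within about 4 mm in y. Now for precise fits.

```bash
cat >> m.py <<'E'
def orgfit(P,x0=(.70,-.11,-.21)):
    # use rails top (z 20..34) and wall top (36..46) points: signed distance to boxes, heights separate
    m=np.isfinite(P[:,0])&(P[:,0]>.6)&(P[:,0]<.86)&(P[:,1]<.03)&(P[:,1]>-.21)
    P=P[m]; R=P[(abs(P[:,2]-.030)<.003)&(P[:,0]<.745)]; W=P[abs(P[:,2]-.040)<.0025]
    T=P[(abs(P[:,2]-.055)<.003)]
    def loc(q,A): 
        c,s=np.cos(q[2]),np.sin(q[2]); d=A[:,:2]-q[:2]; return np.stack([d[:,0]*c+d[:,1]*s,-d[:,0]*s+d[:,1]*c],1)
    def box(L,xa,xb,ya,yb):
        return np.hypot(np.maximum(0,np.maximum(xa-L[:,0],L[:,0]-xb)),np.maximum(0,np.maximum(ya-L[:,1],L[:,1]-yb)))
    def f(q):
        L=loc(q,R); L[:,1]=abs(L[:,1]); r1=np.hypot(abs(L[:,1])-.052,0)  # rail centreline
        # rail front: extreme x
        e=np.array([np.percentile(L[L[:,1]<.07][:,0],2)+.022])*10
        r2=box(loc(q,T),.038,.148,-.11,.11)
        return np.r_[r1,e,r2]
    s=least_squares(f,x0,loss='soft_l1',f_scale=.003); return s.x,len(R),len(T),np.abs(s.fun).mean()
def micfit(P,x=.503,y=-.150):
    m=np.isfinite(P[:,0])&(np.hypot(P[:,0]-x,P[:,1]-y)<.06)
    P=P[m]; out={}
    A=P[(P[:,2]>.006)&(P[:,2]<.026)]; out['side38']=(circ(A[:,:2],.038),len(A))
    B=P[(P[:,2]>.03)&(P[:,2]<.040)]
    f=lambda q:np.hypot(*(B[:,:2]-q[:2]).T)-(.038-(B[:,2]-.028)/.014*.026)
    s=least_squares(f,[x,y],loss='soft_l1',f_scale=.001); out['taper']=(s.x.round(4),len(B))
    C=P[(P[:,2]>.06)&(P[:,2]<.17)]; out['stem']=(C[:,:2].mean(0).round(4) if len(C) else None,len(C))
    out['ztop']=np.nanmax(P[:,2]).round(4)
    return out
E
python3 - <<'E'
from m import *
for n in ['top','side']:
    P=cloud(dict(np.load('/tmp/%s.npz'%n))).reshape(-1,3)
    print(n,orgfit(P)); print(micfit(P))
    for nm,x,y,r,z0,z1 in [('can',.75,.06,.033,.02,.11),('mug',.685,-.286,.04,.085,.095)]:
        m=(np.hypot(P[:,0]-x,P[:,1]-y)<.055)&(P[:,2]>z0)&(P[:,2]<z1); print(nm,circ(P[m][:,:2],r))
E
```

```text
top (array([ 0.67792931, -0.09696203, -0.23394051]), 485, 620, np.float64(0.0038280992606464625))
{'side38': ((array([ 0.5026, -0.1501]), np.float64(0.0005)), 53), 'taper': (array([ 0.5021, -0.1493]), 718), 'stem': (array([ 0.5029, -0.1451]), 58), 'ztop': np.float64(0.2627)}
can (array([0.7522, 0.0628]), np.float64(0.0003))
mug (array([ 0.6853, -0.2852]), np.float64(0.0024))
side (array([ 0.67689443, -0.10023492, -0.19177972]), 227, 273, np.float64(0.004961651889042289))
{'side38': ((array([ 0.5038, -0.1504]), np.float64(0.0009)), 261), 'taper': (array([ 0.5026, -0.1513]), 423), 'stem': (array([ 0.5029, -0.1561]), 271), 'ztop': np.float64(0.2607)}
can (array([0.7513, 0.0624]), np.float64(0.0012))
mug (array([ 0.6852, -0.288 ]), np.float64(0.0021))
```

View pics/wrist1.png

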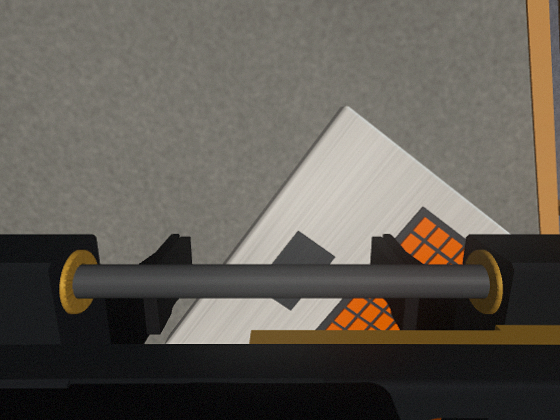

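The wrist camera only sees the laptop. The organiser fit is loose because the tray contents contaminate it, so I'll use direct line fits for the rails and wall.

```bash
cat > o.py <<'E'
from m import *
def org(P,v=1):
    P=P[np.isfinite(P[:,0])]
    R=P[(P[:,2]>.024)&(P[:,2]<.034)&(P[:,0]>.63)&(P[:,0]<.715)&(P[:,1]>-.175)&(P[:,1]<-.02)]
    a0=-.21
    for it in range(6):
        ax=np.array([np.cos(a0),np.sin(a0)]); ay=np.array([-ax[1],ax[0]])
        t=R[:,:2]@ay; s=R[:,:2]@ax
        mid=(np.percentile(t,3)+np.percentile(t,97))/2
        A=R[t>mid];B=R[t<mid]
        # common slope with bounds midpoints
        tt=np.r_[A[:,:2]@ay-(A[:,:2]@ay).mean(),B[:,:2]@ay-(B[:,:2]@ay).mean()]
        ss=np.r_[A[:,:2]@ax-(A[:,:2]@ax).mean(),B[:,:2]@ax-(B[:,:2]@ax).mean()]
        k=(ss@tt)/(ss@ss); a0+=k
    cy=((A[:,:2]@ay).mean()+(B[:,:2]@ay).mean())/2; sp=(A[:,:2]@ay).mean()-(B[:,:2]@ay).mean()
    fA=np.percentile(A[:,:2]@ax,1);fB=np.percentile(B[:,:2]@ax,1)
    # wall top
    s=P[:,:2]@ax; t=P[:,:2]@ay-cy
    W=P[(abs(P[:,2]-.040)<.004)&(abs(t)<.105)&(s<fA+.022+.038+.02)&(s>fA+.03)]
    ws=W[:,:2]@ax; wt=W[:,:2]@ay-cy
    c=np.polyfit(wt,ws,1)
    print('yaw',a0.round(4),'spacing',sp.round(4),'front',fA.round(4),fB.round(4),'wall front s',np.percentile(ws,[1,3,50,97]).round(4),'tilt',c[0].round(4),len(A),len(B))
    sx=(fA+fB)/2+.022
    print('origin from rails',(sx*ax+cy*ay).round(4),'from wall',((np.percentile(ws-c[0]*wt,2)-.038)*ax+cy*ay).round(4),'z rail',np.median(R[:,2]).round(4),'wall',np.median(W[:,2]).round(4))
E
python3 - <<'E'
from o import *
for n in ['top','side']:
    org(cloud(dict(np.load('/tmp/%s.npz'%n))).reshape(-1,3))
E
```

```text
yaw -0.0458 spacing 0.0992 front 0.6669 0.651 wall front s [0.7053 0.7074 0.7246 0.7426] tilt 0.1586 171 262
origin from rails [ 0.6771 -0.0967] from wall [ 0.6771 -0.0967] z rail 0.0301 wall 0.04
yaw -0.0132 spacing 0.0999 front 0.6648 0.6467 wall front s [0.7016 0.7035 0.7226 0.742 ] tilt 0.1887 96 153
origin from rails [ 0.6762 -0.1012] from wall [ 0.6764 -0.1012] z rail 0.0282 wall 0.0389
```

```bash
sed -i 's/^    for it in range(6):/    R0=R\n    for it in range(8):/; s/^        t=R\[:,:2\]@ay; s=R/        d0=(R0[:,:2]-[.677,-.099])@ax; R=R0[(d0<.032)\&(abs((R0[:,:2]-[.677,-.099])@ay)<.064)]\n        t=R[:,:2]@ay; s=R/' o.py
python3 - <<'E'
from o import *
for n in ['top','side']:
    org(cloud(dict(np.load('/tmp/%s.npz'%n))).reshape(-1,3))
E
```

```text
yaw -0.207 spacing 0.102 front 0.6606 0.6602 wall front s [0.7198 0.7202 0.7257 0.7319] tilt -0.0037 170 193
origin from rails [ 0.677  -0.0967] from wall [ 0.6767 -0.0967] z rail 0.0302 wall 0.04
yaw -0.2147 spacing 0.1037 front 0.6589 0.6615 wall front s [0.7188 0.7196 0.7256 0.7343] tilt -0.0032 95 116
origin from rails [ 0.6762 -0.1011] from wall [ 0.6755 -0.101 ] z rail 0.0281 wall 0.0389
```

Seat is about (0.6765, −0.099) with bay yaw about −0.21, and the mic is at about (0.5025, −0.150). Rail height 28–30 mm, wall 39–40 mm and mic 261–263 mm match the text.

Plan: lean the tool back and use the half-open fingers as a low cradle. First I push diagonally onto the bay axis, then straight in. Before that I'll check what stands along the transit.

Run:
```python
from m import *
P=cloud(dict(np.load('/tmp/side.npz'))).reshape(-1,3); P=P[np.isfinite(P[:,0])]
for x0 in np.arange(-.1,.9,.1):
    print(round(x0,1),[int(1000*max([0,*P[(P[:,0]>=x0)&(P[:,0]<x0+.1)&(P[:,1]>=y0)&(P[:,1]<y0+.1)][:,2]])) for y0 in np.arange(-.4,.95,.1)])
from scipy.spatial.transform import Rotation as R
s=monitor.get_state()
R0=R.from_rotvec(s['tool_rot'])
def target(face,tilt):
    f=np.radians(face);fw=np.array([np.cos(f),np.sin(f),0]);up=np.array([0,0,1.]);t=np.radians(tilt)
    z=np.sin(t)*fw-np.cos(t)*up; x=-(np.cos(t)*fw+np.sin(t)*up); y=np.cross(z,x)
    return R.from_matrix(np.stack([x,y,z],1))
T=target(15,25); d=(R0.inv()*T).as_rotvec(degrees=True); print('R0',R0.as_matrix().round(3).tolist(),'turn',d,np.linalg.norm(d))
```

```text
-0.1 [0, 0, 17, 101, 0, 0, 4, 3, 4, 4, 5, 6, 3, 3]
0.0 [3, 3, 19, 314, 535, 4, 4, 4, 4, 333, 4, 19, 5, 3]
0.1 [3, 4, 5, 16, 15, 4, 4, 4, 4, 409, 411, 335, 5, 1]
0.2 [3, 4, 4, 3, 5, 3, 4, 4, 28, 30, 334, 332, 77, 1]
0.3 [4, 3, 4, 3, 4, 4, 4, 4, 28, 34, 33, 226, 258, 253]
0.4 [36, 37, 259, 3, 2, 4, 4, 4, 5, 32, 253, 258, 258, 0]
0.5 [36, 34, 260, 3, 2, 3, 2, 3, 3, 5, 258, 255, 4, 0]
0.6 [94, 93, 41, 32, 2, 2, 3, 4, 3, 131, 96, 3, 4, 3]
0.7 [93, 94, 64, 52, 124, 3, 3, 4, 4, 132, 131, 81, 5, 3]
0.8 [6, 56, 56, 55, 3, 3, 4, 4, 5, 4, 82, 80, 0, 0]
R0 [[-0.972, 0.234, -0.0], [0.234, 0.972, -0.001], [-0.0, -0.002, -1.0]] turn [ -6.3035182  -24.49438962 -28.0300102 ] 37.754349895405575
```

```bash
python3 -m pendant '[[[0,0,0],[0,0,-0.05],0],[[-1.6,-6.1,-7],[0,0,-0.03],0],[[-1.6,-6.1,-7],[0,0,-0.03],0],[[-1.6,-6.1,-7],[0,0,0],0],[[-1.6,-6.1,-7],[0,0,0],0],[[0,0,0],[0,0,0],0]]'
cat > g.py <<'E'
import sys
from m import *
from scipy.spatial.transform import Rotation as R
def target(face,tilt):
    f=np.radians(face);fw=np.array([np.cos(f),np.sin(f),0]);up=np.array([0,0,1.]);t=np.radians(tilt)
    z=np.sin(t)*fw-np.cos(t)*up; x=-(np.cos(t)*fw+np.sin(t)*up); y=np.cross(z,x)
    return R.from_matrix(np.stack([x,y,z],1))
def show(goals,face=None,tilt=25):
    s=monitor.get_state(); Rc=R.from_rotvec(s['tool_rot']); p=s['position']
    M=Rc.as_matrix(); print('t',s['time'],'p',p.round(4),'q',s['joint_positions'].round(2),'F',s['ft_force'].round(1),'w',s['grip_width'].round(3))
    print('face',np.degrees(np.arctan2(-M[1,0],-M[0,0])).round(1),'tilt',np.degrees(np.arccos(-M[2,2])).round(1),'y_z',M[2,1].round(3))
    if face is not None: print('turn',(Rc.inv()*target(face,tilt)).as_rotvec(degrees=True).round(2)); Rc=target(face,tilt)
    for g in goals:
        d=Rc.inv().apply(np.array(g)-p); print(g,'tool shift',d.round(4),'rows>=',np.ceil(np.linalg.norm(d)/.0625)); p=np.array(g)
E
python3 -c "
from g import *
show([[.42,.30,.33],[.44,-.0,.33],[.41,-.19,.33]],15)"
```

```text
time: 0.9
position: [0.1454, 0.6312, 0.3314]
tool_rot: [-0.358, 2.687, 0.082]
ft_force: [0.3, 0.3, 0.1]
grip_width: 0.514Traceback (most recent call last):
  File "<string>", line 3, in <module>
    show([[.42,.30,.33],[.44,-.0,.33],[.41,-.19,.33]],15)
    ~~~~^^^^^^^^^^^^^^^^^^^^^^^^^^^^^^^^^^^^^^^^^^^^^^^^^
  File "g.py", line 10, in show
    M=Rc.as_matrix(); print('t',s['time'],'p',p.round(4),'q',s['joint_positions'].round(2),'F',s['ft_force'].round(1),'w',s['grip_width'].round(3))
                                                                                                                          ^^^^^^^^^^^^^^^^^^^^^
AttributeError: 'float' object has no attribute 'round'
```

```bash
sed -i "s/s\['grip_width'\].round(3)/s['grip_width']/" g.py; python3 -c "
from g import *
show([[.40,.30,.33],[.43,-.0,.33],[.41,-.19,.33]],15)"
```

```text
t 0.9 p [0.1454 0.6312 0.3314] q [-1.5   0.17 -0.14  1.49  0.46  1.41  0.14] F [0.3 0.3 0.1] w 0.5141468164703876
face 15.1 tilt 24.9 y_z 0.002
turn [ 0.21 -0.14  0.14]
[0.4, 0.3, 0.33] tool shift [-0.1446 -0.3858  0.069 ] rows>= 7.0
[0.43, -0.0, 0.33] tool shift [ 0.0441 -0.2975 -0.0206] rows>= 5.0
[0.41, -0.19, 0.33] tool shift [ 0.0621 -0.1783 -0.0289] rows>= 4.0
```

```bash
python3 -m pendant '[[[0,0,0],[-0.018,-0.048,0.0087],0],[[0,0,0],[-0.018,-0.048,0.0087],0],[[0,0,0],[-0.018,-0.048,0.0087],0],[[0,0,0],[-0.018,-0.048,0.0087],0],[[0,0,0],[-0.018,-0.048,0.0087],0],[[0,0,0],[-0.018,-0.048,0.0087],0],[[0,0,0],[-0.018,-0.048,0.0087],0],[[0,0,0],[-0.018,-0.048,0.0087],0]]'
python3 -m pendant '[[[0,0,0],[0,0,0],0]]'
python3 -c "
from g import *
show([[.43,-.0,.33],[.41,-.19,.33]],15)"
```

```text
time: 1.9
position: [0.3933, 0.3219, 0.3298]
tool_rot: [-0.347, 2.692, 0.083]
ft_force: [0.6, -0.4, 1.1]
grip_width: 0.497
time: 2.02
position: [0.3975, 0.3171, 0.3295]
tool_rot: [-0.328, 2.694, 0.077]
ft_force: [-0.2, -0.6, -0.2]
grip_width: 0.502
t 2.025 p [0.3975 0.3171 0.3295] q [-0.79 -0.3  -0.1   1.93  0.24  1.17  0.87] F [-0.2 -0.6 -0.2] w 0.5015617321041903
face 13.8 tilt 24.7 y_z 0.004
turn [-0.26 -0.35 -1.06]
[0.43, -0.0, 0.33] tool shift [ 0.0457 -0.3147 -0.0219] rows>= 6.0
[0.41, -0.19, 0.33] tool shift [ 0.0621 -0.1783 -0.0289] rows>= 4.0
```

```bash
python3 -m pendant '[[[0,0,0],[0.02,0,0.04],0],[[0,0,0],[0.02,0,0.04],0],[[0,0,0],[0.02,0,0.04],0],[[0,0,0],[0.02,0,0.04],0],[[0,0,0],[0,0,0],0]]'
python3 -c "
from g import *
show([[.44,-.0,.15],[.43,-.19,.15]],15)"
```

```text
time: 2.65
position: [0.384, 0.3211, 0.1464]
tool_rot: [-0.354, 2.697, 0.074]
ft_force: [-1.1, -0.4, 0.9]
grip_width: 0.498
t 2.65 p [0.384  0.3211 0.1464] q [-0.79 -0.2  -0.14  2.22  0.33  0.8   0.71] F [-1.1 -0.4  0.9] w 0.497695056630842
face 15.0 tilt 24.3 y_z -0.001
turn [-0.1  -0.73 -0.02]
[0.44, -0.0, 0.15] tool shift [ 0.0248 -0.3246 -0.0156] rows>= 6.0
[0.43, -0.19, 0.15] tool shift [ 0.0533 -0.1809 -0.0249] rows>= 4.0
```

```bash
python3 -m pendant '[[[0,0,0],[0.0025,-0.05,-0.002],0],[[0,0,0],[0.0025,-0.05,-0.002],0],[[0,0,0],[0.0025,-0.05,-0.002],0],[[0,0,0],[0.0025,-0.05,-0.002],0],[[0,0,0],[0,0,0],0]]'
python3 -c "
from g import *
show([[.44,-.0,.15],[.43,-.19,.15]],15)"
```

```text
time: 3.28
position: [0.4522, 0.1404, 0.1424]
tool_rot: [-0.341, 2.709, 0.069]
ft_force: [-1.0, 1.5, 0.2]
grip_width: 0.504
t 3.275 p [0.4522 0.1404 0.1424] q [-0.22 -0.3  -0.16  2.31  0.01  0.72  1.43] F [-1.   1.5  0.2] w 0.5038910233213149
face 14.4 tilt 23.7 y_z -0.002
turn [-0.38 -1.3  -0.58]
[0.44, -0.0, 0.15] tool shift [ 0.0404 -0.1325 -0.0272] rows>= 3.0
[0.43, -0.19, 0.15] tool shift [ 0.0533 -0.1809 -0.0249] rows>= 4.0
```

```bash
python3 -m pendant '[[[0,6,0],[0,0,0],0],[[0,6,0],[0,0,0],0],[[0,0,0],[0,0,0],0]]'
python3 -c "
from g import *
show([[.44,-.0,.15],[.43,-.18,.15]],15,12)"
```

```text
time: 3.65
position: [0.4518, 0.1464, 0.1422]
tool_rot: [-0.382, 2.913, 0.036]
ft_force: [0.2, -0.4, -0.4]
grip_width: 0.499
t 3.65 p [0.4518 0.1464 0.1422] q [-0.23 -0.14 -0.15  2.13  0.01  0.95  1.45] F [ 0.2 -0.4 -0.4] w 0.49936971706835237
face 15.0 tilt 11.8 y_z -0.002
turn [-0.14 -0.24 -0.05]
[0.44, -0.0, 0.15] tool shift [ 0.0466 -0.1383 -0.0179] rows>= 3.0
[0.43, -0.18, 0.15] tool shift [ 0.055  -0.1713 -0.0117] rows>= 3.0
```

```bash
python3 -m pendant '[[[0,0,0],[0.0155,-0.046,-0.006],0],[[0,0,0],[0.0155,-0.046,-0.006],0],[[0,0,0],[0.0155,-0.046,-0.006],0],[[0,0,0],[0,0,0],0]]'
python3 -c "
from g import *
show([[.43,-.18,.15]],15,12)"
```

```text
time: 4.15
position: [0.4371, -0.0043, 0.1496]
tool_rot: [-0.372, 2.914, 0.033]
ft_force: [0.0, 0.0, 0.2]
grip_width: 0.499
t 4.15 p [ 0.4371 -0.0043  0.1496] q [-0.1  -0.24  0.07  2.2  -0.03  0.99  1.82] F [0.  0.  0.2] w 0.49856230537199026
face 14.6 tilt 11.7 y_z -0.003
turn [-0.28 -0.28 -0.41]
[0.43, -0.18, 0.15] tool shift [ 0.0511 -0.1679 -0.0113] rows>= 3.0
```

```bash
python3 -m pendant '[[[0,0,0],[0.0138,-0.042,-0.003],0],[[0,0,0],[0.0138,-0.042,-0.003],0],[[0,0,0],[0.0138,-0.042,-0.003],0],[[0,0,0],[0.0138,-0.042,-0.003],0],[[0,0,0],[0,0,0],0]]'
python3 -c "
from g import *
show([[.43,-.175,.012]],15,20)
grab('side','side2.png');grab('wrist','wrist2.png')"
```

```text
time: 4.78
position: [0.426, -0.1805, 0.1506]
tool_rot: [-0.375, 2.915, 0.032]
ft_force: [0.1, 0.0, -1.1]
grip_width: 0.5
t 4.775 p [ 0.426  -0.1805  0.1506] q [ 0.04 -0.18  0.38  2.13 -0.07  1.01  2.27] F [ 0.1  0.  -1.1] w 0.5002668357556821
face 14.7 tilt 11.7 y_z -0.004
turn [-0.33 -8.34 -0.3 ]
[0.43, -0.175, 0.012] tool shift [0.0424 0.0043 0.132 ] rows>= 3.0
```

View pics/side2.png

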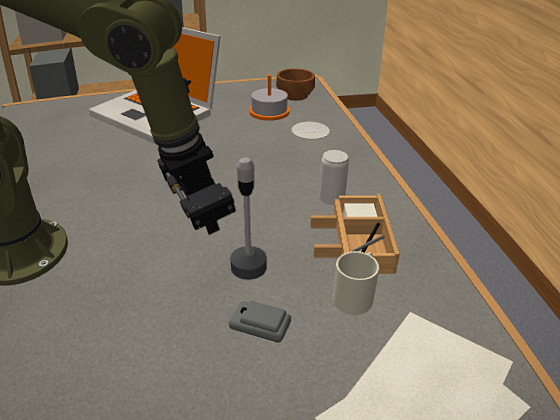

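The side view shows the gripper behind the mic, with its tips at (212,228) and clear of the stem at (247,220). Next I tilt to about 20° and go down.

```bash
python3 -m pendant '[[[0,-8.3,0],[0,0,0],0],[[0,0,0],[0.014,0,0.038],0],[[0,0,0],[0.014,0,0.038],0],[[0,0,0],[0.014,0,0.038],0],[[0,0,0],[0,0,0],0]]'
python3 -c "
from g import *
show([[.433,-.172,.014],[.4640,-.1609,.014]],15,20)"
```

```text
time: 5.5
position: [0.4227, -0.1763, 0.0256]
tool_rot: [-0.366, 2.779, 0.065]
ft_force: [0.5, 0.3, 0.4]
grip_width: 0.495
t 5.5 p [ 0.4227 -0.1763  0.0256] q [-0.01 -0.05  0.53  2.35 -0.37  0.63  2.64] F [0.5 0.3 0.4] w 0.4946571942716438
face 15.0 tilt 19.5 y_z 0.001
turn [ 0.06 -0.47 -0.03]
[0.433, -0.172, 0.014] tool shift [-0.0065  0.0015  0.0147] rows>= 1.0
[0.464, -0.1609, 0.014] tool shift [-0.0308  0.0027  0.0112] rows>= 1.0
```

```bash
python3 -m pendant '[[[0,0,0],[-0.0065,0.001,0.0145],0],[[0,0,0],[-0.011,0.001,0.004],0],[[0,0,0],[-0.01,0.001,0.0036],0],[[0,0,0],[0,0,0],0]]'
python3 -c "
from g import *
show([[.4638,-.1604,.014],[.5615,-.093,.014]],15,20)
grab('side','side3.png');grab('wrist','wrist3.png')"
```

```text
time: 6.0
position: [0.4579, -0.1679, 0.018]
tool_rot: [-0.364, 2.772, 0.058]
ft_force: [-0.4, -0.6, -0.1]
grip_width: 0.502
t 6.0 p [ 0.4579 -0.1679  0.018 ] q [-0.05  0.02  0.53  2.31 -0.44  0.59  2.64] F [-0.4 -0.6 -0.1] w 0.5018449714806421
face 15.0 tilt 19.9 y_z -0.004
turn [-0.26 -0.07  0.02]
[0.4638, -0.1604, 0.014] tool shift [-0.0058  0.0057  0.0064] rows>= 1.0
[0.5615, -0.093, 0.014] tool shift [-0.1051  0.0398  0.0382] rows>= 2.0
```

View pics/side3.png

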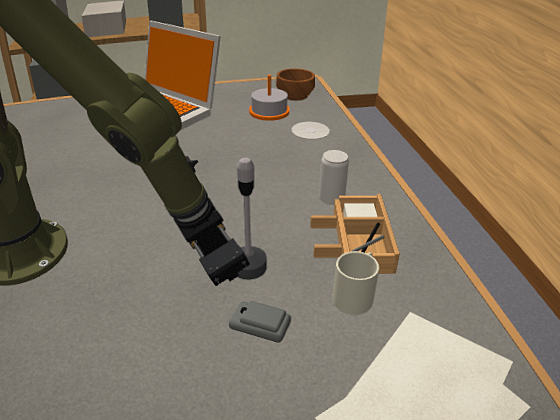

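View pics/wrist3.png

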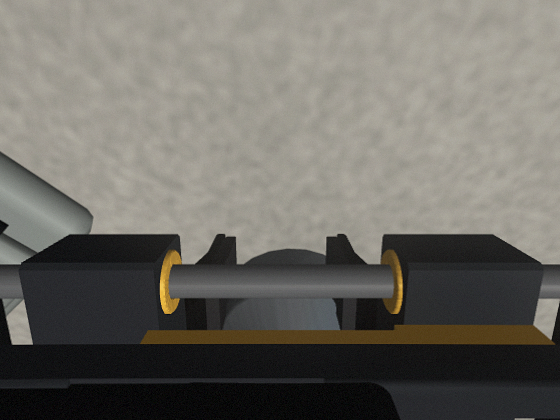

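The side view shows the cradle low behind the foot at (225,265). In the wrist view the foot sits between the fingers (225–340, 250–330). Now I push diagonally in small steps.

```bash
python3 -m pendant '[[[0,0,0],[-0.003,0.0055,0.005],0],[[0,0,0],[-0.005,0.001,0.0015],0],[[0,0,0],[-0.007,0.0026,0.0025],0],[[0,0,0],[-0.007,0.0026,0.0025],0],[[0,0,0],[-0.007,0.0026,0.0025],0],[[0,0,0],[0,0,0],0]]'
python3 -c "
from g import *
show([[.5615,-.093,.014]],15,20)
im=grab('top','top4.png');print(micfit(cloud(im).reshape(-1,3),.525,-.135))"
```

```text
time: 6.85
position: [0.4844, -0.1456, 0.0136]
tool_rot: [-0.364, 2.773, 0.059]
ft_force: [0.0, -0.1, 0.1]
grip_width: 0.503
t 6.85 p [ 0.4844 -0.1456  0.0136] q [-0.09  0.07  0.49  2.28 -0.45  0.57  2.58] F [ 0.  -0.1  0.1] w 0.5030008764896136
face 15.0 tilt 19.9 y_z -0.004
turn [-0.22 -0.14 -0.02]
[0.5615, -0.093, 0.014] tool shift [-0.0829  0.0309  0.0297] rows>= 2.0
{'side38': ((array([ 0.5203, -0.1358]), np.float64(0.0017)), 62), 'taper': (array([ 0.5221, -0.1347]), 727), 'stem': (array([ 0.4854, -0.1462]), 633), 'ztop': np.float64(0.2631)}
```

View pics/top4.png

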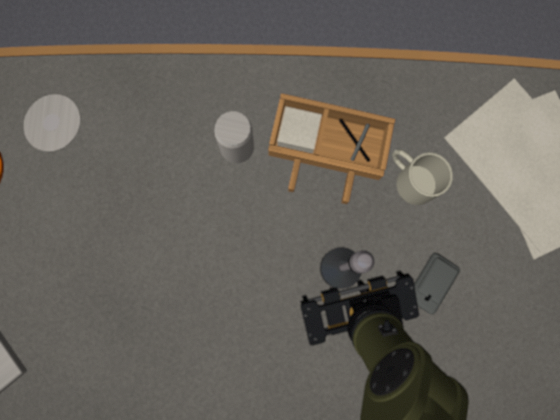

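The top view shows the mic upright, with its foot at (340,268) nestled in the cradle. The mouse is untouched at (437,283). I continue the diagonal push.

```bash
python3 -m pendant '[[[0,0,0],[-0.0105,0.004,0.0038],0],[[0,0,0],[-0.0115,0.0045,0.0042],0],[[0,0,0],[-0.0115,0.0045,0.0042],0],[[0,0,0],[-0.0115,0.0045,0.0042],0],[[0,0,0],[-0.0115,0.0045,0.0042],0],[[0,0,0],[-0.0115,0.0045,0.0042],0],[[0,0,0],[-0.009,0.0036,0.0033],0],[[0,0,0],[-0.006,0.0024,0.0022],0]]'
python3 -m pendant '[[[0,0,0],[0,0,0],0]]'
python3 -c "
from g import *
show([[.5615,-.093,.014]],15,20)
im=grab('top','top5.png');print(micfit(cloud(im).reshape(-1,3),.60,-.082))"
```

```text
time: 7.9
position: [0.5613, -0.0919, 0.013]
tool_rot: [-0.362, 2.774, 0.058]
ft_force: [-4.3, -2.5, 3.3]
grip_width: 0.502
time: 8.02
position: [0.5614, -0.0917, 0.0132]
tool_rot: [-0.363, 2.773, 0.059]
ft_force: [-0.6, -0.2, 0.5]
grip_width: 0.504
t 8.025 p [ 0.5614 -0.0917  0.0132] q [-0.19  0.18  0.43  2.16 -0.45  0.55  2.41] F [-0.6 -0.2  0.5] w 0.5039144986979004
face 14.9 tilt 19.9 y_z -0.003
turn [-0.23 -0.12 -0.06]
[0.5615, -0.093, 0.014] tool shift [-0.     -0.0013 -0.0009] rows>= 1.0
{'side38': ((array([ 0.5987, -0.0833]), np.float64(0.0014)), 29), 'taper': (array([ 0.5992, -0.0822]), 671), 'stem': (array([ 0.5618, -0.0928]), 581), 'ztop': np.float64(0.2629)}
```

View pics/top5.png

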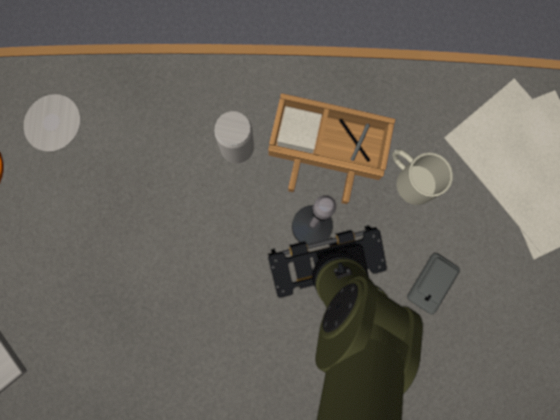

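The top view shows the foot at (313,225), centred in front of the bay: x' ≈ −79 mm, y' ≈ −2 mm in the bay frame. I back off and turn the cradle to the bay axis.

```bash
python3 -m pendant '[[[0,0,0],[0.0117,0,-0.0042],0],[[0,0,0],[0.0117,0,-0.0042],0],[[0,0,0],[0,0,0],0]]'
python3 -c "
from g import *
show([[.5456,-.0691,.014]],-12,20)"
```

```text
time: 8.45
position: [0.5352, -0.099, 0.0127]
tool_rot: [-0.36, 2.775, 0.059]
ft_force: [-0.5, 0.1, -0.3]
grip_width: 0.5
t 8.45 p [ 0.5352 -0.099   0.0127] q [-0.18  0.13  0.44  2.21 -0.44  0.54  2.43] F [-0.5  0.1 -0.3] w 0.4999378488343192
face 14.8 tilt 19.8 y_z -0.002
turn [ 8.98 -0.15 25.19]
[0.5456, -0.0691, 0.014] tool shift [-0.0042  0.0314  0.0002] rows>= 1.0
```

```bash
python3 -m pendant '[[[3,0,8.4],[0,0,0],0],[[3,0,8.4],[0,0,0],0],[[3,0,8.4],[0,0,0],0],[[0,0,0],[0,0.0155,0],0],[[0,0,0],[0,0.0155,0],0],[[0,0,0],[0,0,0],0]]'
python3 -c "
from g import *
show([[.677-.1193*.9787,-.0967+.1193*.2055,.014],[.677-.042*.9787,-.0967+.042*.2055,.014]],-12,20)
im=grab('top','top6.png');print(micfit(cloud(im).reshape(-1,3),.60,-.082))
org(cloud(im).reshape(-1,3)) if 0 else None"
```

```text
time: 9.2
position: [0.5419, -0.0669, 0.0128]
tool_rot: [0.233, 2.787, -0.043]
ft_force: [0.4, -0.2, 0.3]
grip_width: 0.499
t 9.2 p [ 0.5419 -0.0669  0.0128] q [-0.46  0.11  0.52  2.24 -0.03  0.46  1.48] F [ 0.4 -0.2  0.3] w 0.4994416479791259
face -9.6 tilt 19.8 y_z -0.002
turn [ 0.72 -0.2   2.3 ]
[0.56024109, -0.07218385, 0.014] tool shift [-0.0183 -0.0014  0.0054] rows>= 1.0
[0.6358946000000001, -0.088069, 0.014] tool shift [-0.0726  0.0002  0.0264] rows>= 2.0
{'side38': ((array([ 0.5996, -0.0827]), np.float64(0.0006)), 51), 'taper': (array([ 0.599 , -0.0825]), 703), 'stem': (array([ 0.5737, -0.0797]), 91), 'ztop': np.float64(0.2637)}
```

View pics/top6.png

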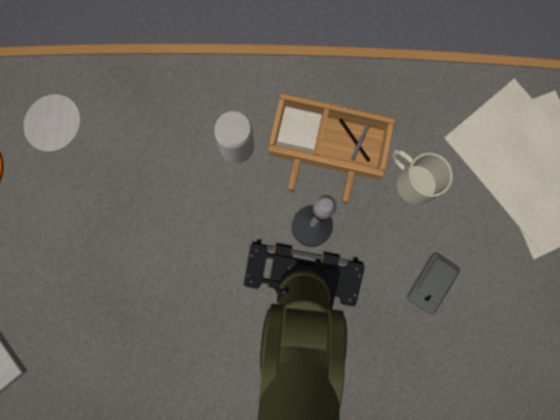

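The top view shows the cradle squared behind the foot (313,225), in line with the bay between the rail ends (293,188) and (347,200). I push straight in.

```bash
python3 -m pendant '[[[0.7,0,2.2],[-0.005,0,0.002],0],[[0,0,0],[-0.0094,0,0.0034],0],[[0,0,0],[-0.0094,0,0.0034],0],[[0,0,0],[-0.0094,0,0.0034],0],[[0,0,0],[-0.0094,0,0.0034],0],[[0,0,0],[-0.0094,0,0.0034],0],[[0,0,0],[-0.0075,0,0.0027],0],[[0,0,0],[0,0,0],0]]'
python3 -c "
from g import *
show([[.677-.044*.9787,-.0967+.044*.2055,.014],[.677-.04*.9787,-.0967+.04*.2055,.014]],-12,20)
im=grab('top','top7.png');print(micfit(cloud(im).reshape(-1,3),.65,-.09))"
```

```text
time: 10.25
position: [0.6047, -0.0815, 0.0126]
tool_rot: [0.293, 2.781, -0.053]
ft_force: [0.1, 0.7, -0.2]
grip_width: 0.499
t 10.25 p [ 0.6047 -0.0815  0.0126] q [-0.39  0.25  0.49  2.1  -0.14  0.49  1.54] F [ 0.1  0.7 -0.2] w 0.49934782863837185
face -12.0 tilt 19.9 y_z -0.001
turn [-0.07 -0.14 -0.02]
[0.6339372000000001, -0.087658, 0.014] tool shift [-0.0286  0.0001  0.0089] rows>= 1.0
[0.6378520000000001, -0.08847999999999999, 0.014] tool shift [-0.0038  0.      0.0014] rows>= 1.0
{'side38': ((array([ 0.6479, -0.0985]), np.float64(0.0098)), 65), 'taper': (array([ 0.6434, -0.0903]), 736), 'stem': (array([ 0.6129, -0.081 ]), 357), 'ztop': np.float64(0.2632)}
```

View pics/top7.png

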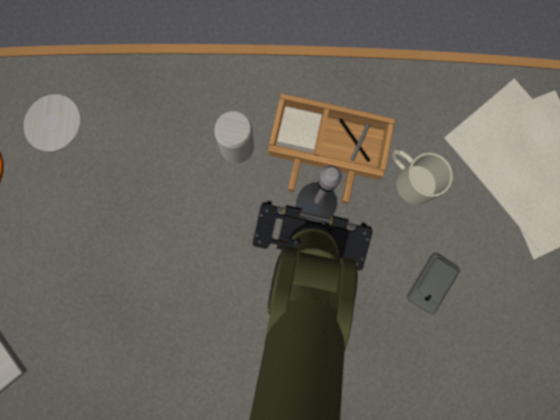

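The foot is now entering between the rails at (317,203) and is centred (y' ≈ −1 mm), with 34 mm to go. I continue, slowing near the wall.

```bash
python3 -m pendant '[[[0,0,0],[-0.0075,0,0.0027],0],[[0,0,0],[-0.0075,0,0.0027],0],[[0,0,0],[-0.0065,0,0.002],0],[[0,0,0],[-0.0047,0,0.0017],0],[[0,0,0],[-0.002,0,0.0007],0],[[0,0,0],[0,0,0],0]]'
python3 -c "
from g import *
show([[.677-.04*.9787,-.0967+.04*.2055,.014]],-12,20)"
python3 -m pendant '[[[0,0,0],[-0.0019,0,0.0007],0],[[0,0,0],[0,0,0],0]]'
python3 -m pendant '[[[0,0,0],[-0.0019,0,0.0007],0],[[0,0,0],[0,0,0],0]]'
```

```text
time: 11.05
position: [0.633, -0.0876, 0.0127]
tool_rot: [0.293, 2.782, -0.052]
ft_force: [-0.5, 1.0, -0.6]
grip_width: 0.499
t 11.05 p [ 0.633  -0.0876  0.0127] q [-0.36  0.3   0.48  2.03 -0.19  0.51  1.58] F [-0.5  1.  -0.6] w 0.4990928385862057
face -12.0 tilt 19.8 y_z -0.001
turn [-0.06 -0.21 -0.03]
[0.6378520000000001, -0.08847999999999999, 0.014] tool shift [-0.0051  0.0001  0.0004] rows>= 1.0
time: 11.3
position: [0.6348, -0.0878, 0.0127]
tool_rot: [0.293, 2.782, -0.052]
ft_force: [-0.9, 0.2, -1.7]
grip_width: 0.497
time: 11.55
position: [0.6369, -0.0883, 0.0127]
tool_rot: [0.293, 2.782, -0.052]
ft_force: [-1.8, 0.0, -0.6]
grip_width: 0.501
```

```bash
for i in 1; do python3 -m pendant '[[[0,0,0],[-0.0014,0,0.0005],0],[[0,0,0],[0,0,0],0]]'; done
python3 -c "
from g import *
show([[.677-.04*.9787,-.0967+.04*.2055,.014]],-12,20)
im=grab('top','top8.png');print(micfit(cloud(im).reshape(-1,3),.675,-.097))"
```

```text
time: 11.8
position: [0.6383, -0.0886, 0.0126]
tool_rot: [0.293, 2.782, -0.052]
ft_force: [-1.6, -0.0, -0.8]
grip_width: 0.5
t 11.8 p [ 0.6383 -0.0886  0.0126] q [-0.35  0.31  0.47  2.02 -0.19  0.51  1.59] F [-1.6 -0.  -0.8] w 0.4999774785635591
face -12.0 tilt 19.8 y_z -0.001
turn [-0.06 -0.21 -0.02]
[0.6378520000000001, -0.08847999999999999, 0.014] tool shift [-0.      0.     -0.0014] rows>= 1.0
{'side38': ((array([ 0.6876, -0.1063]), np.float64(0.0057)), 116), 'taper': (array([ 0.6778, -0.0973]), 851), 'stem': (array([ 0.6437, -0.0886]), 496), 'ztop': np.float64(0.262)}
```

View pics/top8.png

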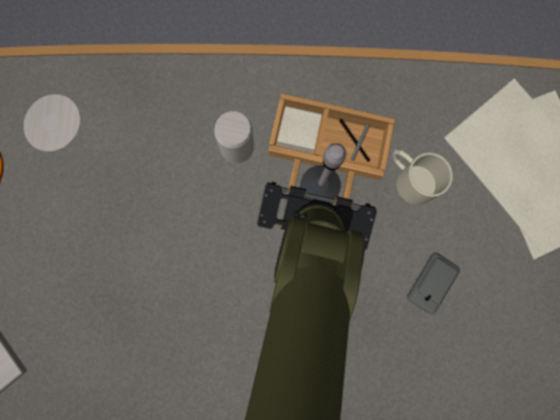

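The foot appears home (322,182), but the force is only sliding friction. I continue in 1 mm steps until the wall pushes back.

```bash
python3 -m pendant '[[[0,0,0],[-0.001,0,0.0004],0],[[0,0,0],[0,0,0],0]]' | grep -v rot; python3 -m pendant '[[[0,0,0],[-0.001,0,0.0004],0],[[0,0,0],[0,0,0],0]]'| grep -v rot
```

```text
time: 12.1
position: [0.6393, -0.0888, 0.0126]
ft_force: [-1.6, -0.2, -0.7]
grip_width: 0.501
time: 12.35
position: [0.6397, -0.0888, 0.0123]
ft_force: [-5.0, 2.0, 1.9]
grip_width: 0.497
```

```bash
python3 -m pendant '[[[0,0,0],[-0.001,0,0.0004],0],[[0,0,0],[0,0,0],0]]' | grep -v rot; python3 -m pendant '[[[0,0,0],[-0.001,0,0.0004],0],[[0,0,0],[0,0,0],0]]'| grep -v rot
```

```text
time: 12.6
position: [0.64, -0.0889, 0.012]
ft_force: [-7.2, 2.4, 5.1]
grip_width: 0.498
time: 12.85
position: [0.6402, -0.089, 0.0117]
ft_force: [-9.9, 1.9, 6.7]
grip_width: 0.498
```

The force now climbs while the tip barely moves, so the foot is against the wall. I retreat straight back and check.

```bash
python3 -m pendant '[[[0,0,0],[0.006,0,-0.0022],0],[[0,0,0],[0.012,0,-0.0044],0],[[0,0,0],[0.02,0,-0.008],0],[[0,0,0],[0.03,0,-0.012],0],[[0,0,0],[0.03,0,-0.015],0],[[0,0,0],[0,0.03,-0.02],0],[[0,0,0],[0,0.04,-0.02],0],[[0,0,0],[0,0,0],0]]'
python3 - <<'E'
from o import *
from g import show
show([])
for n in ['top','side']:
    im=grab(n,n+'9.png');P=cloud(im).reshape(-1,3); print(n)
    print(micfit(P[(P[:,0]-.677)*.9787-(P[:,1]+.0985)*.2055<.034],.677,-.098)); org(P)
    for nm,x,y,r,z0,z1 in [('can',.75,.06,.033,.02,.11),('mug',.685,-.286,.04,.085,.095)]:
        m=(np.hypot(P[:,0]-x,P[:,1]-y)<.055)&(P[:,2]>z0)&(P[:,2]<z1); print(nm,circ(P[m][:,:2],r))
    A=P[np.isfinite(P[:,0])]
    h=A[(np.hypot(A[:,0]-.68,A[:,1]+.1)<.07)&(A[:,2]>.19)]; print('head',h[:,:2].mean(0).round(4),len(h))
E
```

```text
time: 13.85
position: [0.5418, 0.0081, 0.0585]
tool_rot: [0.285, 2.778, -0.046]
ft_force: [0.2, -1.3, -0.4]
grip_width: 0.502
t 13.85 p [0.5418 0.0081 0.0585] q [-0.64  0.01  0.5   2.22  0.19  0.59  1.09] F [ 0.2 -1.3 -0.4] w 0.5020251060480577
face -11.7 tilt 20.1 y_z 0.003
top
{'side38': ((array([ 0.6763, -0.0999]), np.float64(0.0054)), 136), 'taper': (array([ 0.6766, -0.0972]), 919), 'stem': (array([ 0.6727, -0.0955]), 99), 'ztop': np.float64(0.2623)}
yaw -1.2674 spacing 0.0484 front 0.3061 0.3254 wall front s [0.3378 0.3398 0.3603 0.3828] tilt 0.0025 391 362
origin from rails [ 0.6686 -0.0739] from wall [ 0.6536 -0.0398] z rail 0.0305 wall 0.0387
can (array([0.7522, 0.0628]), np.float64(0.0003))
mug (array([ 0.6851, -0.2854]), np.float64(0.0024))
head [ 0.6723 -0.0941] 505
side
{'side38': ((array([ 0.6766, -0.0984]), np.float64(0.0093)), 323), 'taper': (array([ 0.6773, -0.0956]), 354), 'stem': (array([ 0.6749, -0.1023]), 246), 'ztop': np.float64(0.2606)}
yaw -1.18 spacing 0.0482 front 0.3041 0.3281 wall front s [0.3349 0.3376 0.3649 0.3827] tilt -0.0797 152 243
origin from rails [ 0.6685 -0.0762] from wall [ 0.6543 -0.0437] z rail 0.0294 wall 0.0385
can (array([0.7512, 0.0624]), np.float64(0.0013))
mug (array([ 0.6852, -0.288 ]), np.float64(0.002))
head [ 0.6732 -0.1077] 489
```

View pics/top9.png

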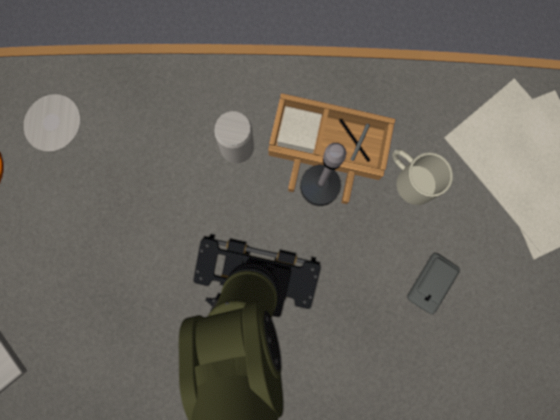

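View pics/side9.png

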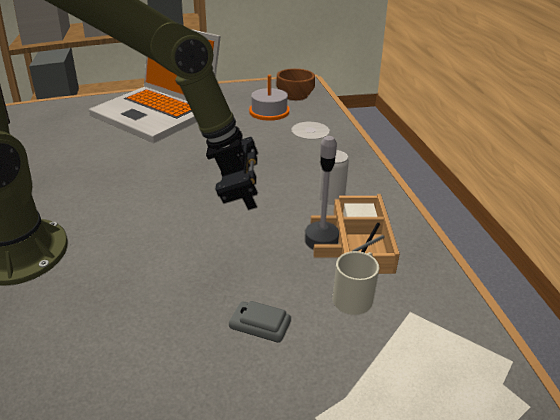

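The top view shows the foot at (320,186), touching the wall between the rails. The side view shows the mic upright at (322,235), and the arm is clear. As one last check, I measure how far the foot sticks out past the rail ends (should be 16 mm) and whether the mouse has shifted.

Run:
```python
from m import *
P=cloud(grab('top')).reshape(-1,3);P=P[np.isfinite(P[:,0])]
ax=np.array([np.cos(-.207),np.sin(-.207)]);ay=np.array([-ax[1],ax[0]])
d=P[:,:2]-[.677,-.0967]; s=d@ax;t=d@ay
B=P[(P[:,2]>.0295)&(P[:,2]<.0395)&(s<.005)&(s>-.05)&(abs(t)<.040)]
f=lambda q:np.hypot(*(B[:,:2]-q).T)-(.038-(B[:,2]-.028)/.014*.026)
q=least_squares(f,[.675,-.097],loss='soft_l1',f_scale=.001).x-[.677,-.0967];print('bay-frame offset mm',1000*q@ax,1000*q@ay)
print('foot front s',np.percentile(s[(abs(t)<.006)&(P[:,2]>.015)&(P[:,2]<.035)&(s<0)],[1,5]))
T=dict(np.load('/tmp/top.npz'))
a=cv2.imread('pics/top1.png').astype(int);b=cv2.imread('pics/top9.png').astype(int)
for n,(u0,u1,v0,v1) in dict(mouse=(400,465,245,320),can=(210,258,105,170),mug=(390,455,145,210)).items(): print(n,abs(a-b)[v0:v1,u0:u1].mean())
```

```text
bay-frame offset mm -0.5553160618261059 -0.20045960021541417
foot front s [-0.03774495 -0.03741582]
mouse 8.757675213675213
can 10.79861111111111
mug 10.963471400394477
```

Run:
```python
import cv2,numpy as np
a=cv2.imread('pics/top1.png');b=cv2.imread('pics/top9.png')
print('bg',abs(a.astype(int)-b)[300:400,60:160].mean())
g=lambda i:cv2.GaussianBlur(cv2.cvtColor(i,cv2.COLOR_BGR2GRAY),(0,0),1.5).astype(np.float32)
for n,(u0,u1,v0,v1) in dict(mouse=(400,465,245,320),can=(210,258,105,170),mug=(390,455,145,210)).items():
    print(n,cv2.phaseCorrelate(g(a)[v0:v1,u0:u1].copy(),g(b)[v0:v1,u0:u1].copy(),cv2.createHanningWindow((u1-u0,v1-v0),cv2.CV_32F)))
from bench import order; print(order.close_job())
```

```text
bg 9.141533333333333
mouse ((0.1109219634289289, 0.5490634065226416), 1.260801510281033)
can ((-0.005331134923494574, 0.06745540052250476), 1.177720551137571)
mug ((-0.01876554360151772, -0.10148746311300982), 1.2044973665917362)
the job is handed in; nothing more can be done
None
```

The microphone is home in the bay, upright, and I've handed the job in at about 14 s of the 64 s allowed. I leaned the tool back about 20° and used the half-open fingers as a low cradle, about 13 mm above the desk. The first push went diagonally onto the bay axis. I then backed off, turned the cradle to the bay and pushed straight in until the back wall pushed back.

- **Fit:** In the last top view the foot centre was 0.6 mm short of the seat and 0.2 mm to one side, within the roughly 2 mm camera accuracy. On the final push the force rose from about 2 N to 12 N while the tip barely moved, so the foot was touching the wall.
- **Contact:** The stem and head kept clear of the gripper in every picture I took. The arm had retreated and touched nothing when I handed in.
- **Can and mug:** Both are unmoved to within 0.2 mm.
- **Mouse:** An image comparison gave an apparent shift of about 0.5 pixel (roughly 1 mm). I did not resolve it. No part of the robot was seen touching it, so I take it as image noise or a change in shading.
- **Failed check:** My automatic re-fit of the organiser with the mic in the bay gave nonsense, because the foot's points mixed with the rails'. I compared against the organiser position measured at the start instead, which is fixed to the desk.

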